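Set up the placard and hold the spring clip open on its card

TASK

We are about to photograph the sample tray: lift the placard out of the wooden pen block by its grip and stand it in the stand, rod down through the eyelet and fully home in the base, and let go of it. Then take the spring clip off the letter rack by squeezing its two handles together, bring it to the placard and hold it wide open astride the top edge of the card, beside the grip: one jaw well down each side, neither touching the card. Finish while still holding it squeezed open like that (I will slip the label in before it closes), and leave everything else on the desk where it is.

Things in the scene. Friction and masses are not known exactly. Their poses are not given: they have to be found in the camera images.
- placard: upright 10 mm aluminium rod with a white card through its middle and a black grip on top; 90 g. Origin: centre of the rod's lower end; z up, y along the card, x square to it. Bare rod z = 0 to 77 mm, end tapered; card 132 wide (y), 3 thick (x), z = 78 to 150 mm; grip 14 (x) by 24 (y), z = 150 to 180 mm. Starts 40 mm deep in the middle hole of the wooden pen block (fixed, 110 x 70 x 50 mm)
- rod_tip (a point): centre of the lower end of the placard's rod (same point as the placard's origin)
- card_top (a point): middle of the card's top edge, z = 150 mm on the placard, axes as the placard's; the grip stands on it, the free edge runs from 12 to 66 mm to either side
- stand: the stand, fixed: dark square base 90 x 90 x 12 mm; at its +x side a post, 65 mm high, carries a bracket 34 x 34 x 8 mm with the eyelet, top 58 mm above the desk. Origin under the middle of the base, straight below eyelet and socket, which are round, 12 mm wide, with 2 mm chamfers
- eyelet (a point): centre of the eyelet at the bracket's top face, 58 mm above the desk
- socket (a point): centre of the floor of the socket in the base, 6 mm above the desk; the rod's lower end rests here when it is home. The socket is 6 mm deep and straight below the eyelet
- letter_rack: grey sheet-steel letter rack, fixed, 84 (x) by 130 (y) mm, three upright walls 3 mm thick and 85 mm high at x = -32, 14 and 40.5 mm, with paper in the rear pocket, no higher. Origin under its middle. The clip is parked on the wall at x = -32 mm
- clip: dark steel spring clip like a big bulldog clip, 52 g, 36 mm wide (y), pushed down on the rack's front wall. Origin on the pivot, 88 mm above the desk at first; z up from jaws to handles, x the way it opens. Parked: jaw ends 32 mm below the pivot; two flat handles, 26 mm wide, leaning outward from the pivot to ends 47 mm above it, 47 mm apart over the outside
- clip_front (a joint): opening of the clip's -x half, rad: 0 on the rack wall; wide open from 0.22; 0.335 = fully squeezed (stops by itself): handles parallel, 14 mm over the outside, 8 to 51 mm above the pivot, jaw ends 24 mm apart and 30 mm below it. Needs about 6 N at each handle's end to start, 8 N fully squeezed, more nearer the pivot
- clip_back (a joint): opening angle of the clip's +x half, as clip_front
- jaw_front (a point): middle of the lower inner edge of the clip's -x jaw
- jaw_back (a point): middle of the lower inner edge of the clip's +x jaw
- screw_jar: bystander: plastic jar with a screw cap, 59 mm wide, 70 mm high; origin under its middle
- vial_1: bystander: capped sample vial, 24 mm wide, 55 mm high
- vial_2: bystander: capped sample vial, 24 mm wide, 55 mm high
- calculator: bystander: desk calculator, 140 x 78 x 16 mm
- marker_black: bystander: felt pen lying down, 135 mm long, 13 mm thick
- tape_roll: bystander: roll of black tape, 70 mm wide, 19 mm high
- coin_card: bystander: small white specimen card, 46 x 46 x 10 mm
- tweezers: bystander: steel tweezers, 126 mm long, 8 mm high
- label_roll: bystander: roll of labels, 59 mm wide, 25 mm high

How it is judged:
On the way, in this order (a step that is already met when the one before it is completed fails the run):
1. the placard stands home in the stand, its rod through the eyelet, and is let go (horizontal distance between rod_tip and socket below 0.004 m and z of rod_tip in the frame of socket below 0.003 m and angle between placard's own z axis and vertical below 0.07 rad and contact force between the fingers and placard below 0.3 N), for 0.3 s.
2. the clip is squeezed wide open and lifted clear of the letter rack (value of joint each of clip_front, clip_back above 0.22 rad and height (world z) of each of jaw_front, jaw_back above 0.095 m and contact force between the fingers and clip above 2 N), for 0.1 s.
At the end, for the whole second after the job is handed in: Placard home in the stand (rod end within 4 mm of the socket centre, 3 mm of its floor, lean under 0.07 rad), let go; fingers hold the clip at 0.22 rad or more, still, jaw ends 7 mm or more below the card's top edge, one each side, within 60 mm of its middle, not touching the placard (all of step 1 and value of joint each of clip_front, clip_back above 0.22 rad and ((x of jaw_back in the frame of placard above 0.003 m and x of jaw_front in the frame of placard below -0.003 m) or (x of jaw_front in the frame of placard above 0.003 m and x of jaw_back in the frame of placard below -0.003 m)) and z of each of jaw_front, jaw_back in the frame of card_top below -0.007 m and y of jaw_front in the frame of placard between -0.06 and 0.06 m and y of jaw_back in the frame of placard between -0.06 and 0.06 m and contact force between the fingers and clip above 2 N and contact force between clip and placard below 0.2 N and linear speed of clip below 0.02 m/s); the arm keeps its last pose, push and grip.
It fails at once if something else on the desk is knocked away (moved by more than 30 mm) (distance of any of screw_jar, vial_1, vial_2, calculator, marker_black, tape_roll, coin_card, tweezers, label_roll from where it was at the start of the episode above 0.03 m).
It also fails if it takes over 72 s, if anything falls off the work surface, if the arm or the gripper's body presses on something with over 40 N, if the wrist force passes 120 N, or if a joint passes its speed limit or range.

ROBOT

A 7-joint arm with a two-finger parallel gripper is mounted at the origin on a cart in front of the work surface, level with it; the furniture and walls round the work are solid. World frame = base frame: x ahead of the robot, y to its left, z up, the work surface at z = 0. Lengths are in m, angles in rad, forces in N, time in s.
With the tool pointing down it reaches from about 0.375 to 0.925 m from the base axis. Payload 3.1 kg.
Tool frame: the origin (TCP) lies at the very end of the fingers, on their centre line; the grasp point (between the pads) lies 19 mm behind it; z points along the fingers, y is the line along which they close (so a half turn about z gives the same grasp; the last joint's range is limited). The gripper opens to 85 mm and grips with 20 to 120 N. Pads are 22 mm wide; open, the fingers measure 114 mm over their backs; the gripper's body (76 mm by 85 mm) begins 54 mm behind the grasp point. The pads swing forward as they close: fully open they stand 13 mm farther back than shut.
Start: joints at [-0.098, 0.383, 0.044, 1.598, -0.018, 1.161, -0.05], TCP at [0.65, 0, 0.231] pointing down, gripper open.
Joint ranges: [-2.61, 2.61], [-0.41, 2.15], [-1.48, 1.57], [0, 2.5], [-1.57, 4.71], [0.05, 1.97], [-2.85, 2.85]. Speed limits (rad/s): [2.79, 2.79, 3.14, 3.14, 3.14, 3.14, 3.14].

INTERFACE

Orientations are given as [roll, pitch, yaw] about the fixed x, y, z axes, in that order (R = Rz(yaw) Ry(pitch) Rx(roll)).
In Python, from bench import ctrl gives the robot as it stands.
- The arm moves only by the tool arm_command, never from a script. Its argument "deltas" is a list that holds one entry, the list of rows, each a list of 5 numbers: the opening, from 0 (shut) to 1 (fully open), then the shift along the tool's x, y, z normalised to -1 to 1, where 1 is 0.15 m, then the turn about the tool's z normalised to -1 to 1, where 1 is 360 degrees. In form: [[[claw, x, y, z, roll], ...]]. A call has 1 to 10 rows; each row shifts and turns the commanded pose from where the row before left it, along the tool's axes as they then stand; what a row does not reach is not made up. A row lasts 1/8 s, in which the tool goes at most 62.5 mm and 10.7 degrees, less where a joint would pass 70% of its speed; a pose out of reach is approached as far as the arm can. A call with a number of a shift or a turn outside -1 to 1 is refused whole. A call with a gripper value outside its range is refused whole. The fingers move at their own pace and stop on an object; the grip force is fixed at half the most. Time passes only in rows, so rows that do not move let the fingers close. It gives the time, the measured TCP pose, the force, the opening and the grip force at its end, in the units of the state.
- ctrl.read_state(): the state, without advancing time (a new reading comes with each control period).
- ctrl.get_image(name): name is "scene" or "side" or "wrist"; returns a dict with "frame" (420x560x3 uint8, red, green, blue), "fov_y" (degrees; the focal length in pixels is half the picture's height over the tangent of half this angle, whatever the lens; pixels are square), "cx", "cy" (the principal point, pixels), "extrinsics" (4x4, takes a point from world to camera coordinates). Camera axes: x right, y down, z forward; pixel columns grow to the right and rows downward; lengths in m; the calibration is good to about 2 mm. A picture is of the moment at which its call begins. There is no depth.
- ctrl.hand_in(): hands the job in; it is judged then, once.
The state is a dict: "time": time; "joint_positions": joint angles; "qvel": joint speeds; "joint_efforts": joint torques, N m; "tcp_pos": TCP position; "eef_rot": TCP orientation; "contact_force": force on the tool from outside, world axes, zero at the start; "moment": the same for the moment, N m; "grip_width": finger opening in m; "gripper_force": force on a finger pad.
Only numpy, scipy, OpenCV 4.12 (cv2) and the standard library are available. Lean on these libraries where they do the work, as an engineer would, in place of code of your own. Each camera call takes 0.05 s, during which the arm holds its last target. There are 200 camera calls.

## Working session

There is one attempt and no reset: what is moved stays moved. The work goes in short steps, Python scripts to look and compute and a tool call to move; the robot and the scene stay as the last step left them, time stands still between calls to the robot, and variables do not carry over. Pictures are saved under pics/ and viewed, at most 10 in all, crops included, and the job is handed in when it is done.

Besides the shell and the picture viewer there is one more tool, called after "Emit:" as name(argument=value, ...), one argument or row to a line, values as JSON. arm_command: Moves the arm, as the interface text tells. Its arguments: {"type":"object","properties":{"deltas":{"type":"array"}},"required":["deltas"]}

```bash
mkdir -p pics; cat > h.py <<'E'
import numpy as np, cv2
from bench import ctrl
def im(n,save=None):
    d=ctrl.get_image(n); d['E']=np.array(d['extrinsics']); d['f']=210/np.tan(np.radians(d['fov_y'])/2)
    if save: cv2.imwrite('pics/'+save,d['frame'][:,:,::-1])
    return d
def ray(d,u,v):
    R,t=d['E'][:3,:3],d['E'][:3,3]
    return -R.T@t, R.T@np.array([(u-d['cx'])/d['f'],(v-d['cy'])/d['f'],1])
def plane(d,u,v,z):
    c,r=ray(d,u,v); return c+r*(z-c[2])/r[2]
def proj(d,p):
    q=d['E'][:3,:3]@np.array(p)+d['E'][:3,3]; return q[:2]/q[2]*d['f']+[d['cx'],d['cy']]
def tri(*obs):
    A=np.zeros((3,3));b=np.zeros(3)
    for d,u,v in obs:
        c,r=ray(d,u,v); r/=np.linalg.norm(r); P=np.eye(3)-np.outer(r,r); A+=P;b+=P@c
    return np.linalg.solve(A,b)
E
python3 - <<'E'
from h import *
a=[im(n) for n in("scene","side","wrist")]
for n,d in zip("abc",a):
    cv2.imwrite(f'pics/{n}.png',d['frame'][:,:,::-1]); print(d['fov_y'],ray(d,280,210),d['E'][:3,:3].round(2).tolist())
cv2.imwrite('pics/ab.png',np.hstack([cv2.resize(d['frame'],(400,300)) for d in a[:1]])[:,:,::-1])
print(ctrl.read_state())
E
```

```text
43.865303875280055 (array([-0.06569815,  0.55161286,  1.014916  ]), array([ 0.49052665, -0.49931254, -0.71428992])) [[-0.7, -0.72, 0.01], [-0.52, 0.5, -0.69], [0.49, -0.49, -0.72]]
47.3890989248491 (array([0.22093054, 1.17997692, 0.64309835]), array([ 0.24279189, -0.89185423, -0.38175351])) [[-0.96, -0.26, 0.02], [-0.12, 0.36, -0.92], [0.23, -0.89, -0.38]]
69.24876978579331 (array([0.64851546, 0.06980011, 0.37217152]), array([-1.37028646e-04, -2.97786569e-01, -9.54922679e-01])) [[1.0, 0.0, -0.0], [0.0, -0.96, 0.28], [-0.0, -0.28, -0.96]]
{'time': 0.15, 'joint_positions': array([-0.09780804,  0.38367206,  0.04383196,  1.59922102, -0.017868  ,
        1.16118542, -0.04992509]), 'qvel': array([-0.00168118, -0.00246025,  0.00090128, -0.00582041, -0.00139864,
        0.00075607, -0.00024818]), 'joint_efforts': array([ 2.19941270e-03, -4.34053266e+01,  1.02680024e+00, -2.49981201e+01,
        1.06983635e-02,  7.30535554e-03,  3.91670756e-05]), 'tcp_pos': array([6.49259843e-01, 5.82390880e-06, 2.30155946e-01]), 'eef_rot': array([-3.13950301e+00,  1.32648798e-04,  1.57087961e+00]), 'contact_force': array([-0.55278548,  1.15451228,  0.19364636]), 'moment': array([-0.04600302, -0.03355355,  0.01238644]), 'gripper_force': 0.0, 'grip_width': 0.08543593563788611}
```

View pics/a.png

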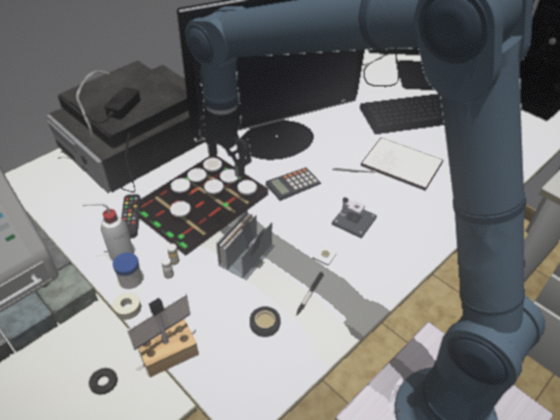

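View pics/b.png

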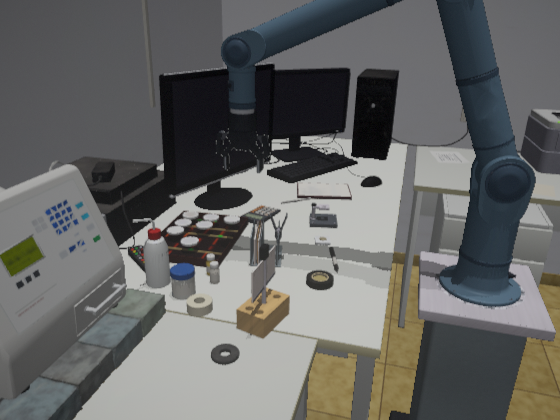

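The scene view shows the pen block at (168,342) with the placard's grip at (156,305), the rack at (245,245) and the stand at (354,217). In the side view the block is at (264,310), the grip near (272,255), the rack at (265,240) and the stand at (322,215).

```bash
python3 - <<'E'
from h import *
a=im("scene");b=im("side")
A=cv2.resize(a['frame'][205:375,125:385],None,fx=2.9,fy=2.9,interpolation=3)
cv2.imwrite('pics/a2.png',A[:,:,::-1])
B=cv2.resize(b['frame'][195:335,225:350],None,fx=4.2,fy=4.2,interpolation=3)
cv2.imwrite('pics/b2.png',B[:,:,::-1])
for n,u,v,z in [("grip",156,302,.19),("block",168,340,.05),("stand base",354,219,.012),("rack",245,268,0),("tape",264,320,.019)]: print(n,plane(a,u,v,z).round(3))
for n,u,v,z in [("grip",272,253,.19),("block",264,310,.05),("stand base",322,220,.012)]: print(n,plane(b,u,v,z).round(3))
E
```

```text
grip [0.488 0.315 0.19 ]
block [0.487 0.311 0.05 ]
stand base [ 0.464 -0.269  0.012]
rack [0.548 0.044 0.   ]
tape [0.399 0.12  0.019]
grip [0.463 0.347 0.19 ]
block [0.478 0.348 0.05 ]
stand base [ 0.467 -0.255  0.012]
```

View pics/a2.png

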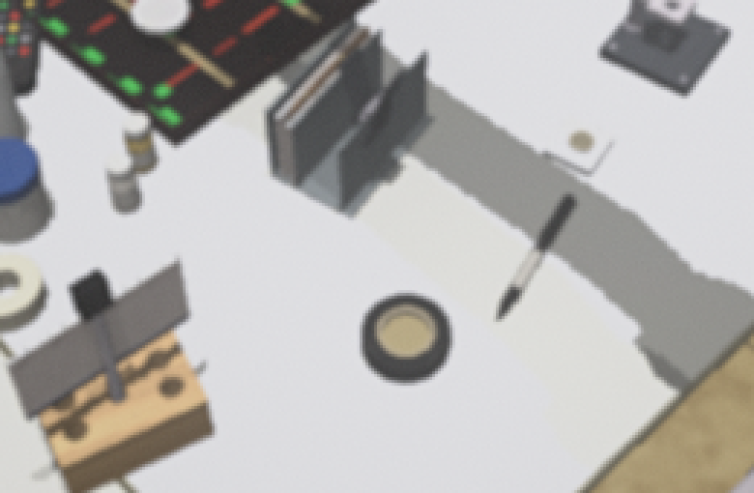

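View pics/b2.png

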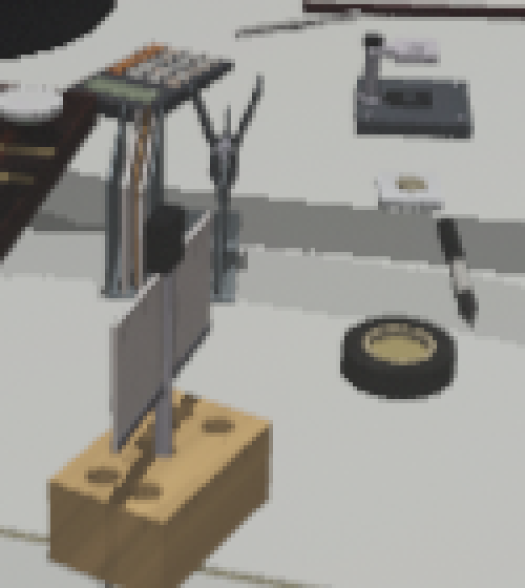

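The crops show the grip top at scene crop (89,280) and side crop (165,208), and the rod entering the block at (118,398) and (163,455). The stand's base and bracket are at the top right. The clip stands on the rack wall nearest the robot, with its handle tips at side crop (195,95) and (260,80).

```bash
python3 - <<'E'
from h import *
a=im("scene");b=im("side")
S=lambda X,Y:(a,125+X/2.9,205+Y/2.9)
D=lambda X,Y:(b,225+X/4.2,195+Y/4.2)
for n,s,d,z in [("griptop",(89,280),(166,208),.19),("rod",(118,398),(163,455),.05),("cTL",(10,367),(115,325),.16),("cTR",(180,262),(212,212),.16),("cBL",(30,415),(119,450),.088),("cBR",(188,318),(210,330),.088),
  ("base near",(687,95),(470,135),0.006),("base L",(600,52),(357,130),.006),("base R",(730,35),(470,85),.012),
  ("wallnear bottom",(345,210),(225,300),0),("walltopL",(340,150),(225,182),.085)]:
    print(n,tri(S(*s),D(*d)).round(3),plane(*S(*s),z).round(3),plane(*D(*d),z).round(3))
for n,d,z in [("tip+x",(197,95),.135),("tip-x",(260,80),.135),("pivot",(225,155),.088),("br",(415,50),.058),("post",(373,38),.065)]: print(n,plane(*D(*d),z).round(3))
for n,s,z in [("wall top far",(425,55),.085),("wall top near",(340,150),.085),("br",(668,8),.058)]: print(n,plane(*S(*s),z).round(3))
E
```

```text
griptop [0.489 0.314 0.19 ] [0.489 0.314 0.19 ] [0.489 0.315 0.19 ]
rod [0.489 0.316 0.045] [0.486 0.318 0.05 ] [0.486 0.324 0.05 ]
cTL [0.493 0.38  0.157] [0.489 0.381 0.16 ] [0.492 0.384 0.16 ]
cTR [0.482 0.251 0.158] [0.479 0.253 0.16 ] [0.481 0.255 0.16 ]
cBL [0.494 0.378 0.087] [0.495 0.378 0.088] [0.491 0.381 0.088]
cBR [0.483 0.252 0.087] [0.482 0.253 0.088] [0.481 0.255 0.088]
base near [ 0.414 -0.243 -0.002] [ 0.41  -0.237  0.006] [ 0.412 -0.227  0.006]
base L [ 0.501 -0.225 -0.001] [ 0.498 -0.22   0.006] [ 0.497 -0.209  0.006]
base R [ 0.429 -0.322  0.007] [ 0.427 -0.318  0.012] [ 0.427 -0.311  0.012]
wallnear bottom [ 0.526  0.066 -0.001] [0.528 0.065 0.   ] [0.524 0.068 0.   ]
walltopL [0.525 0.07  0.086] [0.525 0.07  0.085] [0.526 0.068 0.085]
tip+x [0.55  0.051 0.135]
tip-x [0.518 0.015 0.135]
pivot [0.535 0.035 0.088]
br [ 0.464 -0.258  0.058]
post [ 0.497 -0.255  0.065]
wall top far [ 0.553 -0.05   0.085]
wall top near [0.525 0.07  0.085]
br [ 0.463 -0.265  0.058]
```

Two-view positions agree within about 5 mm: placard at (0.488, 0.315), stand near (0.464, -0.265), clip near (0.534, 0.034). I'll look at the stand from above first, then the clip.

Emit:
arm_command(
  deltas=[
    [[1, -0.265, -0.206, 0, 0], [1, -0.265, -0.206, 0, 0], [1, -0.265, -0.206, 0, 0], [1, -0.265, -0.206, 0, 0], [1, -0.265, -0.206, 0, 0], [1, -0.265, -0.206, 0, 0], [1, 0, 0, 0, 0], [1, 0, 0, 0, 0]],
  ],
)

```text
time: 1.35
tcp_pos: [0.4649, -0.2382, 0.2315]
eef_rot: [3.141, -0.001, 1.57]
contact_force: [0.1, 0.2, -0.2]
grip_width: 0.0855
gripper_force: 0.0
```

```bash
python3 - <<'E'
from h import *
w=im("wrist","w1.png");np.savez('w1.npz',E=w['E'],f=w['f'],cx=w['cx'],cy=w['cy']);print(proj(w,(.464,-.265,.058)),ctrl.read_state()['tcp_pos'],ctrl.read_state()['eef_rot'],ctrl.read_state()['time'])
E
```

```text
[279.28910418 208.46334644] [ 0.46544167 -0.23736891  0.23141568] [ 3.14089131e+00 -5.62938083e-04  1.57250492e+00] 1.4
```

View pics/w1.png

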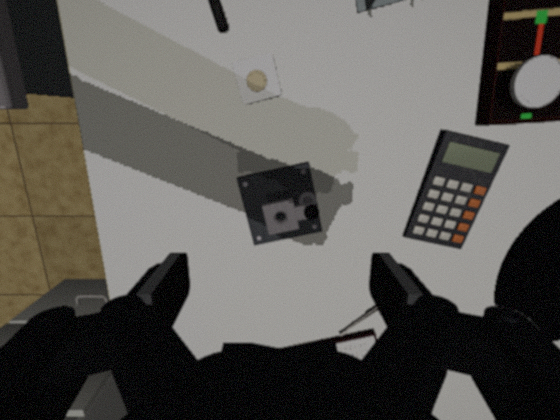

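The wrist view shows the base at (280,204) with the bracket and its eyelet hole near (281,216), and the post at (311,210).

```bash
python3 - <<'E'
from h import *
w=dict(np.load('w1.npz')); g=cv2.imread('pics/w1.png',0)
c=g[206:226,270:293].astype(int); print(c)
m=np.clip(70-c[3:16,3:18],0,None).astype(float)
c4=[(237,178),(308,163),(323,231),(254,245)]
P=[plane(w,*q,.012) for q in c4]; print(np.round(P,3), np.mean(P,0).round(4))
for q in [(281,216)]: print(plane(w,*q,.058).round(4))
E
```

```text
[[ 89  89  91  93  87  89  90  87  91  94  95  91  93  87  90  85  91  92
   90  96  94  91  88]
 [ 92 100  94  95  92  88  93  94  90  95  93  91  89  89  88  89  89  93
   90  94  91  95  90]
 [ 87  91  91  87  89  93  90  89  90  94  93  92  89  95  88  90  91  92
   95  88  96  91  88]
 [ 92  95  97  98  96  91  87  88  88  89  93  90  87  89  86  91  85  91
   90  88  93  91  92]
 [ 92  95  92  90  92  94  88  89  83  84  79  81  83  87  87  91  86  90
   95  91  90  90  90]
 [ 93  92  93  98  92  91  87  79  71  68  67  67  69  72  81  85  84  91
   91  95  90  96  91]
 [ 91  95  89  90  94  84  75  60  48  44  42  39  52  53  69  77  83  86
   89  92  91  90  92]
 [ 88  93  90  92  88  76  57  40  32  29  25  23  37  37  54  61  79  88
   92  88  91  93  91]
 [ 95  92  89  87  79  66  41  28  18   6  20   9  12  26  37  55  67  83
   90  93  90  92  95]
 [ 92  89  91  91  71  56  29  11  21  19  11  27  21  16  32  48  67  84
   89  92  91  88  93]
 [ 93  86  87  79  64  54  33  25  16  22  22  29  22  24  28  45  63  84
   85  88  88  95  89]
 [ 93  93  93  75  66  55  36  25
[... 289 characters left out ...]
55  48  43  43  38  50  55  66  69  72  79
   85  89  90  88  94]
 [ 87  89  88  89  81  81  76  68  60  51  53  54  59  61  69  76  77  85
   86  90  88  89  88]
 [ 88  88  87  92  90  81  80  74  65  71  64  65  68  76  79  84  85  85
   85  89  89  89  92]
 [ 93  89  89  87  89  88  86  81  80  76  74  71  80  79  86  84  85  89
   90  86  92  90  89]
 [ 88  90  89  89  91  90  89  81  84  87  81  84  83  85  84  90  88  88
   87  90  88  90  90]
 [ 90  88  95  87  90  92  88  94  93  84  85  85  87  91  90  85  93  90
   95  83  89  89  91]]
[[ 0.413 -0.241  0.012]
 [ 0.498 -0.222  0.012]
 [ 0.52  -0.309  0.012]
 [ 0.431 -0.328  0.012]] [ 0.4655 -0.2751  0.012 ]
[ 0.4659 -0.2736  0.058 ]
```

Emit:
arm_command(
  deltas=[
    [[1, 0.311, 0.077, -0.01, 0], [1, 0.311, 0.077, -0.01, 0], [1, 0.311, 0.077, -0.01, 0], [1, 0.311, 0.077, -0.01, 0], [1, 0.311, 0.077, -0.01, 0], [1, 0.311, 0.077, -0.01, 0], [1, 0, 0, 0, 0], [1, 0, 0, 0, 0]],
  ],
)

```text
time: 2.4
tcp_pos: [0.5338, 0.0425, 0.24]
eef_rot: [-3.141, 0.0, 1.574]
contact_force: [0.4, -0.0, -1.3]
grip_width: 0.0857
gripper_force: 0.0
```

```bash
python3 - <<'E'
from h import *
w=im("wrist");np.savez('w2.npz',E=w['E'],f=w['f'],cx=w['cx'],cy=w['cy']);print(ctrl.read_state()['tcp_pos'],ctrl.read_state()['time'])
cv2.imwrite('pics/w2.png',cv2.resize(w['frame'][60:300,120:440],None,fx=2.5,fy=2.5,interpolation=2)[:,:,::-1])
E
```

```text
[0.53374412 0.0410872  0.23998726] 2.45
```

View pics/w2.png

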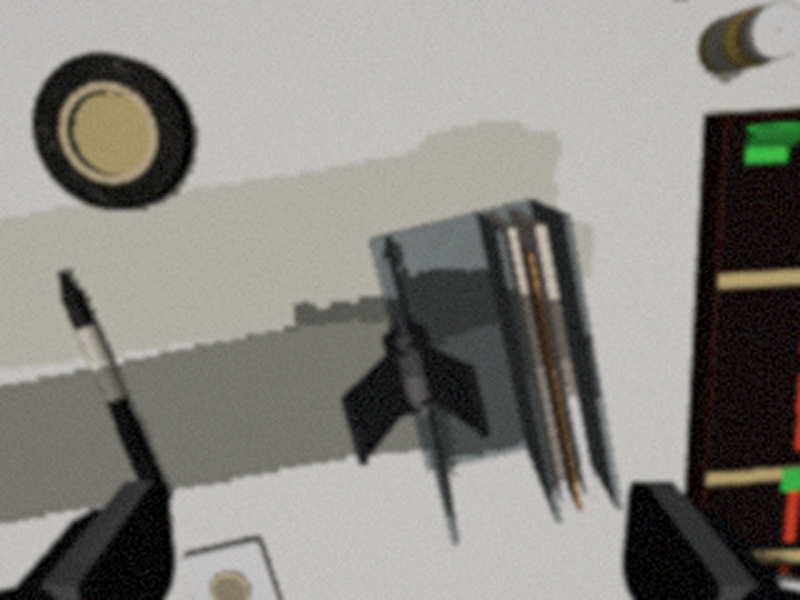

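The clip is seen from above on the front wall. Its handle ends run at crop (344,400)-(362,462) and (470,366)-(488,436), and the wall top from (393,240) to (455,543).

```bash
python3 - <<'E'
from h import *
w=dict(np.load('w2.npz'));p=lambda X,Y,z:plane(w,120+X/2.5,60+Y/2.5,z)
P=[p(*q,.135) for q in[(344,400),(362,462),(470,366),(488,436)]];print(np.round(P,4),np.mean(P,0).round(4))
for q in [(393,240),(455,543)]:print(p(*q,.085).round(4))
print('piv',p(413,378,.09).round(4))
d=P[1]-P[0];e=P[3]-P[2];print(np.arctan2(d[0],-d[1]),np.arctan2(e[0],-e[1]))
m=(P[2]+P[3]-P[0]-P[1])/2;print(np.linalg.norm(m),np.arctan2(m[1],m[0]),np.linalg.norm(d),np.linalg.norm(e))
E
```

```text
[[0.5142 0.0261 0.135 ]
 [0.5201 0.003  0.135 ]
 [0.5571 0.0385 0.135 ]
 [0.5641 0.013  0.135 ]] [0.5389 0.0202 0.135 ]
[0.5306 0.0746 0.085 ]
[ 0.5579 -0.0573  0.085 ]
piv [0.5388 0.0199 0.09  ]
0.25299284603136274 0.2692608224195377
0.04489089269530941 0.2514458905385577 0.02382096416471915 0.026386397346496122
```

Emit:
arm_command(
  deltas=[
    [[1, 0.305, -0.051, 0, 0.0023], [1, 0.305, -0.051, 0, 0.0023], [1, 0.305, -0.051, 0, 0.0023], [1, 0.305, -0.051, 0, 0.0023], [1, 0.305, -0.051, 0, 0.0023], [1, 0.305, -0.051, 0, 0.0023], [1, 0, 0, 0, 0], [1, 0, 0, 0, 0]],
  ],
)

```text
time: 3.45
tcp_pos: [0.4987, 0.3153, 0.2399]
eef_rot: [3.142, 0.002, 1.482]
contact_force: [-0.4, -0.0, -0.8]
grip_width: 0.0854
gripper_force: 0.0
```

```bash
python3 - <<'E'
from h import *
w=im("wrist","w3.png");np.savez('w3.npz',E=w['E'],f=w['f'],cx=w['cx'],cy=w['cy']);print(ctrl.read_state()['tcp_pos'],ctrl.read_state()['eef_rot'],proj(w,(.489,.315,.19)))
E
```

```text
[0.49900645 0.31456919 0.23996819] [3.14135934e+00 1.86409807e-03 1.48057010e+00] [266.40287096 225.45515824]
```

View pics/w3.png

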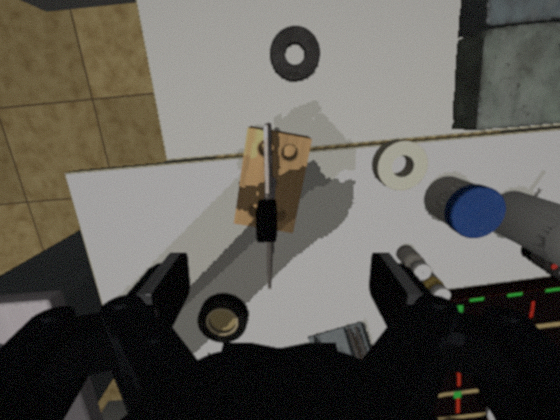

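The grip is at (266,222), as projected, and the card's edge runs nearly vertical from (268,123) to (270,288).

```bash
python3 - <<'E'
from h import *
w=dict(np.load('w3.npz'))
a=plane(w,268.5,123,.16);b=plane(w,270,288,.16);print(a,b,(a+b)/2,np.arctan2(a[0]-b[0],a[1]-b[1]))
g=cv2.imread('pics/w3.png',0);print(g[205:245:3,250:284])
E
```

```text
[0.49582811 0.38048306 0.16      ] [0.48413519 0.24910324 0.16      ] [0.48998165 0.31479315 0.16      ] 0.08876701907181511
[[ 50  51  65  87 114 120  93  59  21   2   1   0   5   2   0  11   0   8
    8   5   2   5   0   0   0   6  39  50  55  58  58  56  58  59]
 [ 37  41  40  41  55  53  47  19   6   3   8   0   7   0   0   0  12   9
    0   2   5   1   6  10  13   5  33  48  53  56  49  49  56  60]
 [ 44  46  43  41  41  30  18   0  13   0   0  16   0   0   2   8   0  11
    0  21  13   0   3   3  15   3  11  40  49  46  47  44  37  45]
 [ 57  45  40  45  38  28   4   7   0   5   4   8   4   9  17   2   1  11
    0   0   0   2   1   0   6   0  22  28  35  41  42  42  40  47]
 [109  98  85  67  55  44  16   1  13   7  17   4   0   0   0   2   0   1
   17   0   0   4   2   6   1   8  15  35  37  44  44  49  47  41]
 [120 109  85  68  54  43  26   4   2   0  14   2   5   1   4   3   0  13
    0   8  12   3   4   4   0  15   2  35  42  45  47  47  49  54]
 [ 72  66  59  55  54  38  25   6   3  17   0   7   3  22   0   4   7   9
    8   6   5   5   2   0  11   4  26  39  57  58  56  
[... 299 characters left out ...]
  75  77  75  75  58  39  11  14  11   0  12  15   0   8   0   4   0
    1   9   3   0   2   0   1  17  42  72  89  96  94  94  99  86]
 [ 75  70  69  74  69  56  43  19   7   2   0   8  17   7  13  10   5   2
    1   3   1   0   0   0   7  20  45  75  94  96  99  93  97  92]
 [ 72  75  73  76  77  64  44  19   2   0   0   0   3   9  15   1   2   2
   13  10   0   0   8  15   6  35  70  95  96  94  98  97 102  97]
 [ 74  67  73  80  83  86  83  56  43  31  29  28  21  29  42  36  37  29
   30  21  25  16  16  26  42  63  87  93  95  97  97 103  97  97]
 [ 84  83  91  92  96  96  98  96  97  95  97  96  97  89  95  99  88  77
   77  69  64  49  42  56  78  95  93  96  94  96  94  96  98  95]]
```

Emit:
arm_command(
  deltas=[
    [[1, 0, -0.032, 0, 0], [1, 0, -0.031, 0, 0], [1, 0, 0, 0.135, 0], [1, 0, 0, 0.135, 0], [1, 0, 0, 0.135, 0], [1, 0, 0, 0.128, 0], [1, 0, 0, 0, 0], [1, 0, 0, 0, 0]],
  ],
)

```text
time: 4.5
tcp_pos: [0.4889, 0.3184, 0.1609]
eef_rot: [3.141, -0.001, 1.484]
contact_force: [0.4, 0.8, -0.0]
grip_width: 0.0855
gripper_force: 0.0
```

Emit:
arm_command(
  deltas=[
    [[0, 0, 0, 0, 0], [0, 0, 0, 0, 0], [0, 0, 0, 0, 0], [0, 0, 0, 0, 0], [0, 0, 0, 0, 0], [0, 0, 0, 0, 0], [0, 0, 0, 0, 0], [0, 0, 0, 0, 0]],
  ],
)

```text
time: 5.5
tcp_pos: [0.4887, 0.3183, 0.1606]
eef_rot: [3.141, -0.0, 1.484]
contact_force: [0.8, 0.7, 2.9]
grip_width: 0.0131
gripper_force: 59.8
```

Emit:
arm_command(
  deltas=[
    [[0, 0, 0, -0.06, 0], [0, 0, 0, -0.08, 0], [0, 0, 0, -0.1, 0], [0, 0, 0, -0.1, 0], [0, 0, 0, -0.14, 0], [0, 0, 0, -0.15, 0], [0, 0, 0, -0.15, 0], [0, 0, 0, -0.15, 0], [0, 0, 0, 0, 0], [0, 0, 0, 0, 0]],
  ],
)

```text
time: 6.75
tcp_pos: [0.488, 0.3178, 0.2993]
eef_rot: [-3.141, 0.001, 1.484]
contact_force: [0.5, 0.2, -1.7]
grip_width: 0.013
gripper_force: 59.5
```

```bash
python3 - <<'E'
from h import *
s=ctrl.read_state();p=s['tcp_pos'];print(p,s['eef_rot'],s['grip_width'])
y=s['eef_rot'][2];d=np.array([.4655-p[0],-.2745-p[1]])
print('tool x,y:',d@[np.cos(y),np.sin(y)]/.15,d@[np.sin(y),-np.cos(y)]/.15)
E
```

```text
[0.48802256 0.31784097 0.29927891] [-3.14071881e+00  7.20709628e-04  1.48428726e+00] 0.013013570693416755
tool x,y: -3.9471456001351313 0.191604273001912
```

Emit:
arm_command(
  deltas=[
    [[0, -0.15, 0.01, 0, 0], [0, -0.27, 0.016, 0, 0], [0, -0.3, 0.016, 0, 0], [0, -0.3, 0.016, 0, 0], [0, -0.3, 0.016, 0, 0], [0, -0.3, 0.016, 0, 0], [0, -0.3, 0.016, 0, 0], [0, -0.3, 0.016, 0, 0], [0, -0.3, 0.016, 0, 0], [0, -0.3, 0.016, 0, 0]],
  ],
)

```text
time: 8.0
tcp_pos: [0.4728, -0.1082, 0.2988]
eef_rot: [-3.139, 0.0, 1.482]
contact_force: [0.4, -0.4, -1.3]
grip_width: 0.0131
gripper_force: 59.4
```

Emit:
arm_command(
  deltas=[
    [[0, -0.3, 0.01, 0, 0], [0, -0.3, 0.01, 0, 0], [0, -0.25, 0.008, 0, 0], [0, -0.17, 0.007, 0, 0], [0, -0.087, 0.003, 0, 0], [0, 0, 0, 0.1, 0], [0, 0, 0, 0.1, 0], [0, 0, 0, 0.1, 0], [0, 0, 0, 0, 0], [0, 0, 0, 0, 0]],
  ],
)

```text
time: 9.25
tcp_pos: [0.4666, -0.2709, 0.2549]
eef_rot: [3.141, 0.0, 1.485]
contact_force: [0.7, 0.6, -0.2]
grip_width: 0.0128
gripper_force: 59.3
```

```bash
python3 - <<'E'
from h import *
s=ctrl.read_state();print(s['tcp_pos'],s['eef_rot'],s['time'])
D={n:im(n) for n in("scene","side","wrist")}
t=(.4655,-.2745)
outs=[]
for n,(r) in {"scene":(60,60),"side":(60,60)}.items():
    d=D[n]; u,v=proj(d,(*t,.09)); print(n,proj(d,(*t,.058)),proj(d,(*t,.1)),proj(d,(*t,.006)))
    u0,v0=int(u)-30,int(v)-35; print('crop origin',n,u0,v0)
    outs.append(cv2.resize(d['frame'][v0:v0+80,u0:u0+60],None,fx=6,fy=6,interpolation=2))
cv2.imwrite('pics/ins.png',np.hstack(outs)[:,:,::-1])
cv2.imwrite('pics/ws.png',D['wrist']['frame'][:,:,::-1])
E
```

```text
[ 0.46655309 -0.27085147  0.25489614] [3.14140858e+00 4.40505258e-06 1.48497316e+00] 9.25
scene [357.12921894 205.46296751] [359.19806665 193.78971949] [354.69250998 219.21183256]
crop origin scene 328 161
side [324.32598837 205.05637717] [325.035861   193.13862883] [323.46688307 219.47952911]
crop origin side 294 160
```

View pics/ins.png

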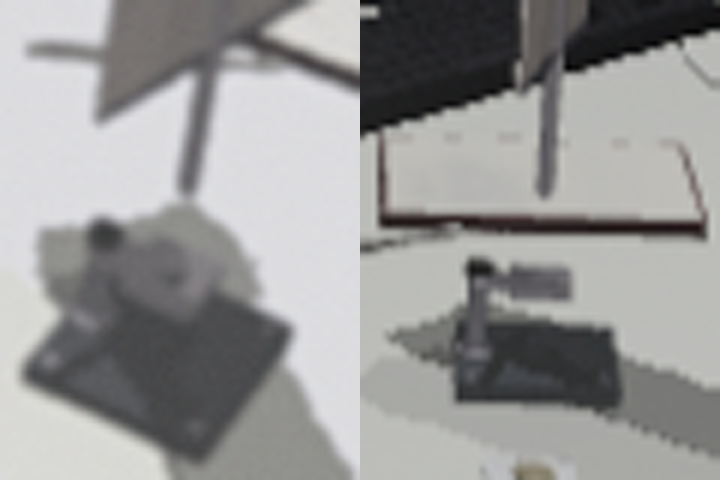

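The rod tip shows at scene (359.3,193.2) and side (324.5,192.7), within a pixel of the line above the eyelet, perhaps 1 mm too far in x. I'll shift 1 mm and go down gently.

Emit:
arm_command(
  deltas=[
    [[0, -0.004, -0.008, 0.08, 0], [0, 0, 0, 0.08, 0], [0, 0, 0, 0.08, 0], [0, 0, 0, 0.04, 0], [0, 0, 0, 0.03, 0], [0, 0, 0, 0.03, 0], [0, 0, 0, 0.03, 0], [0, 0, 0, 0, 0]],
  ],
)

```text
time: 10.4
tcp_pos: [0.4652, -0.2716, 0.1991]
eef_rot: [3.141, -0.0, 1.484]
contact_force: [0.4, 0.2, -1.1]
grip_width: 0.013
gripper_force: 59.4
```

Emit:
arm_command(
  deltas=[
    [[0, 0, 0, 0.05, 0], [0, 0, 0, 0.05, 0], [0, 0, 0, 0.05, 0], [0, 0, 0, 0.05, 0], [0, 0, 0, 0, 0], [0, 0, 0, 0, 0]],
  ],
)

```text
time: 11.15
tcp_pos: [0.4651, -0.2715, 0.1692]
eef_rot: [-3.141, -0.0, 1.484]
contact_force: [1.1, 0.0, -1.1]
grip_width: 0.013
gripper_force: 59.3
```

Emit:
arm_command(
  deltas=[
    [[0, 0, 0, 0.02, 0], [0, 0, 0, 0.02, 0], [0, 0, 0, 0.02, 0], [0, 0, 0, 0.02, 0], [0, 0, 0, 0, 0], [0, 0, 0, 0, 0]],
  ],
)

```text
time: 11.9
tcp_pos: [0.4651, -0.2716, 0.1571]
eef_rot: [3.142, -0.0, 1.484]
contact_force: [2.4, 0.6, -2.3]
grip_width: 0.013
gripper_force: 59.3
```

Emit:
arm_command(
  deltas=[
    [[0, 0, 0, 0.007, 0], [0, 0, 0, 0.004, 0], [0, 0, 0, 0, 0], [0, 0, 0, 0, 0]],
  ],
)

```text
time: 12.4
tcp_pos: [0.4654, -0.2719, 0.1566]
eef_rot: [3.141, 0.0, 1.484]
contact_force: [1.1, 2.0, 5.7]
grip_width: 0.0132
gripper_force: 60.4
```

Emit:
arm_command(
  deltas=[
    [[0.5, 0, 0, 0, 0], [0.7, 0, 0, 0, 0], [1, 0, 0, 0, 0], [1, 0, 0, 0, 0], [1, 0, 0, 0, 0], [1, 0, 0, -0.1, 0], [1, 0, 0, -0.15, 0], [1, 0, 0, -0.2, 0], [1, 0, 0, -0.2, 0], [1, 0, 0, 0, 0]],
  ],
)

```text
time: 13.65
tcp_pos: [0.4672, -0.273, 0.2573]
eef_rot: [3.134, 0.002, 1.484]
contact_force: [-0.1, -1.2, -0.0]
grip_width: 0.0856
gripper_force: 0.0
```

```bash
python3 - <<'E'
from h import *
s=ctrl.read_state();p=s['tcp_pos'];print(p,s['eef_rot'],s['time'])
w=im("wrist");a=im("scene");b=im("side")
t=np.array([.4655,-.2745])
cv2.imwrite('pics/st.png',np.hstack([w['frame'][100:300,180:380],a['frame'][100:300,260:460],b['frame'][100:300,220:420]])[:,:,::-1])
for d in(w,a,b): print(proj(d,(*t,.186)),proj(d,(*t,.006)),[proj(d,(*(t+k*.066*np.array([.087,.996])),.156)).round(1) for k in(1,-1)])
np.savez('w4.npz',E=w['E'],f=w['f'],cx=w['cx'],cy=w['cy'])
q=np.array([.539,.020]);d=q-p[:2];y=1.571+.225
print('yaw',y-s['eef_rot'][2],'d',d)
E
python3 -c "
import cv2;i=cv2.imread('pics/st.png');cv2.imwrite('pics/st.png',cv2.resize(i,(798,266),interpolation=2))"
```

```text
[ 0.46723301 -0.27304388  0.25732391] [3.13387616e+00 2.35976232e-03 1.48392242e+00] 13.65
[277.74362978 215.90677319] [277.40285378 172.05413832] [array([277.6, 122.6]), array([277.7, 275.2])]
[363.74403945 168.13956283] [354.69250998 219.21183256] [array([342.9, 188.8]), array([380.5, 166.5])]
[326.53597274 167.95389367] [323.46688307 219.47952911] [array([320.3, 183. ]), array([331.3, 171.1])]
yaw 0.31207758486719395 d [0.07176699 0.29304388]
```

View pics/st.png

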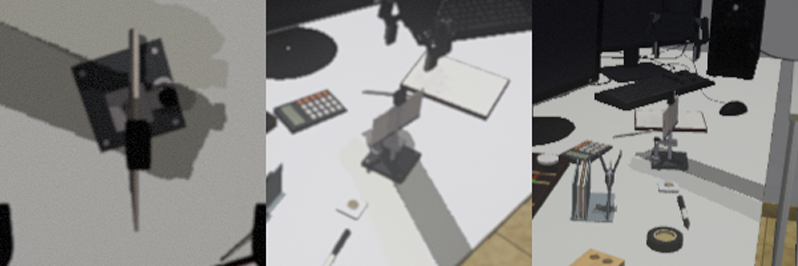

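The placard stands upright, with its card edge-on in the wrist view. Now I'll let the arm settle, re-measure the card's column numerically, then go over the clip.

Emit:
arm_command(
  deltas=[
    [[1, 0, 0, 0, 0], [1, 0, 0, 0, 0]],
  ],
)

```text
time: 14.05
tcp_pos: [0.4644, -0.2714, 0.2521]
eef_rot: [-3.139, -0.001, 1.484]
contact_force: [-0.4, 0.1, -0.2]
grip_width: 0.0852
gripper_force: 0.0
```

```bash
python3 - <<'E'
from h import *
w=im("wrist");s=ctrl.read_state();print(s['tcp_pos'],s['eef_rot'])
g=cv2.cvtColor(w['frame'],cv2.COLOR_RGB2GRAY)
for r in (205,210,218):
    c=np.where(g[r,255:310]<35)[0]+255; print(r,c.min(),c.max(),c.mean())
for r in (122,126,135,250,260,268,274): print(r,g[r,268:296])
t=(.4655,-.2745);print(proj(w,(*t,.186)))
E
```

```text
[ 0.46452432 -0.27148662  0.25229937] [-3.13990728e+00 -4.08126166e-04  1.48416293e+00]
205 257 298 277.95
210 259 297 281.03225806451616
218 280 297 288.5
122 [139 143 142 142 145 144 144 140 141 144 143 146 144 141 139 132 132 136
 138 138 137 142 142 145 144 142 142 147]
126 [141 143 139 145 143 145 143 140 144 145 144 135 128 101  67  61  62  91
 124 145 148 144 142 139 141 143 149 143]
135 [141 143 141 139 143 140 142 146 141 142 144 144 131 100  68  59  59  95
 130 149 143 119  73  39  31  27  37  49]
250 [157 160 159 157 159 159 158 157 160 159 159 160 158 158 131  84  65  79
  96 101 114 131 152 161 163 160 158 159]
260 [161 160 159 156 158 163 162 161 160 163 159 155 161 162 155 128  87  78
  97 104 119 142 159 161 158 160 164 159]
268 [159 162 157 161 161 160 156 157 159 157 160 160 163 157 159 147 122  85
  89 100 112 142 155 158 158 164 157 158]
274 [163 159 157 160 160 158 163 159 160 162 156 160 157 160 160 158 137 112
  96  98 117 139 152 163 161 156 163 161]
[282.74257093 220.29003908]
```

Emit:
arm_command(
  deltas=[
    [[1, 0.15, 0.03, 0, 0], [1, 0.25, 0.04, 0, 0], [1, 0.28, 0.04, 0, 0], [1, 0.28, 0.04, 0, 0], [1, 0.28, 0.04, 0, 0], [1, 0.28, 0.04, 0, 0], [1, 0.28, 0.04, 0, 0], [1, 0.188, 0.037, 0, 0], [1, 0, 0, 0, -0.025], [1, 0, 0, 0, -0.0247]],
  ],
)

```text
time: 15.35
tcp_pos: [0.5366, 0.0221, 0.2526]
eef_rot: [-3.141, -0.0, 1.803]
contact_force: [0.2, 0.5, -0.2]
grip_width: 0.0856
gripper_force: 0.0
```

Emit:
arm_command(
  deltas=[
    [[1, 0, 0, 0, 0], [1, 0, 0, 0, 0], [1, 0, 0, 0, 0]],
  ],
)

```text
time: 15.72
tcp_pos: [0.5366, 0.0212, 0.2531]
eef_rot: [-3.141, -0.0, 1.795]
contact_force: [0.4, -0.4, -0.7]
grip_width: 0.0855
gripper_force: 0.0
```

```bash
python3 - <<'E'
from h import *
w=im("wrist","w5.png");s=ctrl.read_state();print(s['tcp_pos'],s['eef_rot'],s['time'])
y=.225;c=np.array([.539,.020]);ex=np.array([np.cos(y),np.sin(y)]);ey=np.array([-np.sin(y),np.cos(y)])
# rectify plane z=.135 into clip frame, 0.5 mm/px
X,Y=np.meshgrid(np.arange(-45,45,.5),np.arange(30,-30,-.5))
pts=np.stack([c[0]+(X*ex[0]+Y*ey[0])/1e3,c[1]+(X*ex[1]+Y*ey[1])/1e3,0*X+.135],-1)
q=pts@w['E'][:3,:3].T+w['E'][:3,3];uv=(q[...,:2]/q[...,2:]*w['f']+[w['cx'],w['cy']]).astype(np.float32)
r=cv2.remap(w['frame'],uv[...,0],uv[...,1],1);cv2.imwrite('pics/rect.png',r[:,:,::-1])
g=cv2.cvtColor(r,cv2.COLOR_RGB2GRAY)
for row in range(0,120,6): print(Y[row,0],''.join('#' if v<35 else '+' if v<60 else '.' for v in g[row,::2]))
E
```

```text
[0.53666    0.02129149 0.25314038] [-3.14154800e+00 -3.89470487e-05  1.79525296e+00] 15.775
30.0 .........................................++...+++++.......................++#+#++........+
27.0 .......................................++++...+###++......................+++++#+........+
24.0 .....................................+###+.....+++++++++++++++++..........+++++++........+
21.0 ....................................++++++.....+##+##++++++++++++++++++++++#+++++........+
18.0 ...............................+++#######++....++###########+++++++++++++++++#+++........+
15.0 ...........................+#############+.....++################++++++++++#++###+.......+
12.0 .......................++################+.....++###################++++++++#++##+++.....+
9.0 .......................++################+.....++###################+++++++++#+##++++....+
6.0 ......................+#################++.....++###################++...+++###+#+++.....+
3.0 ......................+##################++...+++##################++.....++##+#+++++....+
0.0 ......................+###################+++++
[... 213 characters left out ...]
+.....++++#+##+++....+
-9.0 ......................+###+....................+++............++####+.....++++++#++++....+
-12.0 .......................++.....................++.................++++.....++##+++++++....+
-15.0 ................................................++.........................++++##++++....+
-18.0 ..............................................+++..........................++++++++......+
-21.0 ...............................................++.........................+++++++++.......
-24.0 ...............................................+++........................+++++#+++.......
-27.0 ...........................................................................++++++++.......
```

The clip is centred at (0.539, 0.0205) with yaw 0.225, its handle ends at ±23 mm as given. Now go down and squeeze.

Emit:
arm_command(
  deltas=[
    [[1, -0.01, 0.014, 0.14, 0], [1, 0, 0, 0.14, 0], [1, 0, 0, 0.14, 0], [1, 0, 0, 0.14, 0], [1, 0, 0, 0.14, 0], [1, 0, 0, 0.14, 0], [1, 0, 0, 0.08, 0], [1, 0, 0, 0.06, 0], [1, 0, 0, 0, 0], [1, 0, 0, 0, 0]],
  ],
)

```text
time: 17.02
tcp_pos: [0.5397, 0.0204, 0.1069]
eef_rot: [3.14, 0.0, 1.796]
contact_force: [-0.6, 1.0, -0.5]
grip_width: 0.0858
gripper_force: 0.0
```

Emit:
arm_command(
  deltas=[
    [[0, 0, 0, 0, 0], [0, 0, 0, 0, 0], [0, 0, 0, 0, 0], [0, 0, 0, 0, 0], [0, 0, 0, 0, 0], [0, 0, 0, 0, 0], [0, 0, 0, 0, 0], [0, 0, 0, 0, 0]],
  ],
)

```text
time: 18.02
tcp_pos: [0.5403, 0.0204, 0.11]
eef_rot: [3.14, 0.0, 1.796]
contact_force: [-4.7, -1.0, 17.9]
grip_width: 0.012
gripper_force: 61.5
```

Emit:
arm_command(
  deltas=[
    [[0, 0, 0, -0.04, 0], [0, 0, 0, -0.06, 0], [0, 0, 0, -0.1, 0], [0, 0, 0, -0.1, 0], [0, 0, 0, -0.12, 0], [0, 0, 0, -0.14, 0], [0, 0, 0, -0.17, 0], [0, 0, 0, -0.2, 0], [0, 0, 0, 0, 0], [0, 0, 0, 0, 0]],
  ],
)

```text
time: 19.27
tcp_pos: [0.5387, 0.0204, 0.2455]
eef_rot: [-3.141, -0.0, 1.796]
contact_force: [-0.5, 0.5, 0.1]
grip_width: 0.0118
gripper_force: 59.5
```

```bash
python3 - <<'E'
from h import *
s=ctrl.read_state();p=s['tcp_pos'];print(p,s['eef_rot'],s['time'],s['contact_force'],s['grip_width'])
ims=[]
a=im("scene");b=im("side");w=im("wrist")
for d in(a,b):
    u,v=proj(d,(p[0],p[1],p[2]-.02)).astype(int);u0,v0=u-22,v-30;print(u0,v0,[proj(d,(*p[:2],p[2]+k)).round(1) for k in(0,-.018,-.048)])
    ims.append(cv2.resize(d['frame'][v0:v0+75,u0:u0+45],(270,450),interpolation=2))
ims.append(cv2.resize(w['frame'][180:360,210:350],(260,334),interpolation=2)); ims[2]=np.vstack([ims[2],np.zeros((116,260,3),np.uint8)])
cv2.imwrite('pics/clip.png',np.hstack(ims)[:,:,::-1])
E
```

```text
[0.53866173 0.02036472 0.24554568] [-3.14116443e+00 -8.21000545e-05  1.79643344e+00] 19.275 [-0.46930949  0.50198585  0.10437688] 0.011765847432237101
231 169 [array([252.8, 193. ]), array([253., 199.]), array([253.2, 208.8])]
257 152 [array([280. , 175.3]), array([279.9, 181.8]), array([279.6, 192.4])]
```

View pics/clip.png

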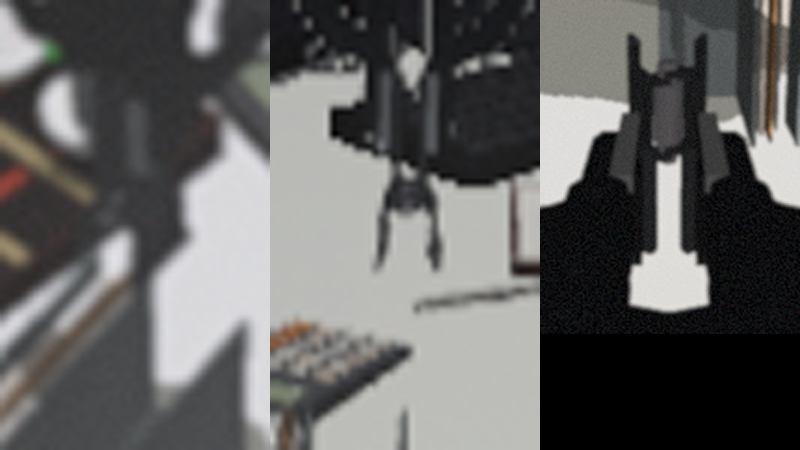

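The clip is held wide open between the fingers, seen in the side view with jaws at crop (380,265) and (435,265) and the pivot at (405,190). I'll turn back to the card's yaw and carry it above the card, 38 mm beside the grip.

Emit:
arm_command(
  deltas=[
    [[0, 0, 0, 0, 0.025], [0, 0, 0, 0, 0.0247], [0, -0.12, -0.039, 0, 0], [0, -0.22, -0.039, 0, 0], [0, -0.25, -0.039, 0, 0], [0, -0.25, -0.039, 0, 0], [0, -0.25, -0.039, 0, 0], [0, -0.25, -0.039, 0, 0], [0, -0.24, -0.039, 0, 0], [0, -0.166, -0.038, 0, 0]],
  ],
)

```text
time: 20.68
tcp_pos: [0.4675, -0.2398, 0.2452]
eef_rot: [-3.14, 0.001, 1.483]
contact_force: [-0.1, 0.5, -0.2]
grip_width: 0.012
gripper_force: 59.5
```

Emit:
arm_command(
  deltas=[
    [[0, 0, 0, 0, 0], [0, 0, 0, 0, 0], [0, 0, 0, 0, 0]],
  ],
)

```text
time: 21.05
tcp_pos: [0.4703, -0.2348, 0.2455]
eef_rot: [-3.141, -0.001, 1.487]
contact_force: [0.7, -0.3, -1.3]
grip_width: 0.0117
gripper_force: 59.5
```

```bash
python3 - <<'E'
from h import *
s=ctrl.read_state();p=s['tcp_pos'];print(p,s['eef_rot'],s['time'],s['grip_width'])
w=im("wrist","w6.png");a=im("scene","a6.png");b=im("side","b6.png")
# rectify plane z=.156 in placard frame
y=-.087;c=np.array([.4655,-.2745]);ex=np.array([np.cos(y),np.sin(y)]);ey=np.array([-np.sin(y),np.cos(y)])
X,Y=np.meshgrid(np.arange(-30,30,.5),np.arange(70,-72,-6.))
pts=np.stack([c[0]+(X*ex[0]+Y*ey[0])/1e3,c[1]+(X*ex[1]+Y*ey[1])/1e3,0*X+.156],-1)
q=pts@w['E'][:3,:3].T+w['E'][:3,3];uv=(q[...,:2]/q[...,2:]*w['f']+[w['cx'],w['cy']]).astype(np.float32)
g=cv2.cvtColor(cv2.remap(w['frame'],uv[...,0],uv[...,1],1),cv2.COLOR_RGB2GRAY)
for i in range(len(g)): print('%4d'%Y[i,0],''.join('#' if v<35 else '+' if v<75 else '-' if v<110 else '.' for v in g[i,::1]))
# side view ascii around the clip
u,v=proj(b,(p[0],p[1],p[2]-.03)).astype(int);print(u-15,v-15,[proj(b,(*p[:2],p[2]+k)).round(1) for k in(0,-.022,-.052)],proj(b,(.4685,-.2365,.156)))
gb=cv2.cvtColor(b['frame'],cv2.COLOR_RGB2GRAY)
for r in range(v-15,v+30): print(r,''.join('#' if t<35 else '+' if t<75 else '-' if t<120 else '.' for t in gb[r,u-20:u+25]))
E
```

```text
[ 0.47032454 -0.23484762  0.24545506] [-3.14126186e+00 -7.27448479e-04  1.48743833e+00] 21.05 0.011726437349927454
  70 --........----------..---.......--------------++++++++####++++++++++++###############+++++++++####+++-------------------
  64 --------+++++++++++####+#########++++++++###++++++++#++####++++--......-+#############################+++---------------
  58 +++++++++++###+###+++++#++#+++++###+###++++#++++##+++++++#+++++++----+++##################################+++-----------
  52 ++##+++#++++#######++#++#++###++++++++#+++++###############++++++-----++#################+++++++++++++++++++++++--------
  46 +++++##+####++++###+##+#################################+++++++++------+++++++################+++++++++++++++++++++----.
  40 ---++++++++#++#++##++++###########+++---.-.....------------++++++-----------+++++++##################################++-
  34 ........-++++#+++#++###+###########++-----..--.----+++++++++++++++++++++++++++++++++#######+++----++###################+
  28 ............-+++++++++++++###########################++++#######################################++
[... 3694 characters left out ...]

178 ####-..............-+++---...................
179 #-..................------...................
180 ...................-------...................
181 ..................--------...................
182 .................---------...................
183 ................----------...................
184 ................----------...................
185 ................----------...................
186 ................----------...................
187 ................----------...................
188 ................----------...................
189 ................----------...................
190 ................----------...................
191 ................-----------..................
```

The clip hangs about 40 mm beside the grip and within 1–2 mm of the card's plane. Lowering gently.

Emit:
arm_command(
  deltas=[
    [[0, -0.01, -0.006, 0.03, 0], [0, 0, 0, 0.05, 0], [0, 0, 0, 0.05, 0], [0, 0, 0, 0.05, 0], [0, 0, 0, 0.05, 0], [0, 0, 0, 0.05, 0], [0, 0, 0, 0.03, 0], [0, 0, 0, 0.02, 0], [0, 0, 0, 0, 0], [0, 0, 0, 0, 0]],
  ],
)

```text
time: 22.45
tcp_pos: [0.4691, -0.238, 0.1965]
eef_rot: [3.141, 0.0, 1.484]
contact_force: [0.4, 0.8, -0.7]
grip_width: 0.0118
gripper_force: 59.5
```

```bash
python3 - <<'E'
from h import *
s=ctrl.read_state();p=s['tcp_pos'];print(p,s['eef_rot'],s['time'],s['grip_width'],s['contact_force'],s['moment'])
b=im("side","b7.png");gb=cv2.cvtColor(b['frame'],cv2.COLOR_RGB2GRAY)
t=np.array([.4655,-.2745]);ey=np.array([.087,.996])
print([proj(b,(*p[:2],p[2]+k)).round(1) for k in(0,-.022,-.052)],proj(b,(.4687,-.2365,.156)),proj(b,(*(t+.066*ey),.156)),proj(b,(*(t+.058*ey),p[2]-.052)))
for r in range(160,200): print(r,' '.join('%3d'%x for x in gb[r,308:338]))
E
```

```text
[ 0.46913473 -0.23798962  0.19646839] [3.14099374e+00 1.11782781e-04 1.48410290e+00] 22.45 0.011760754406026494 [ 0.43860917  0.78358741 -0.70141402] [0.02628144 0.04286204 0.00983431]
[array([323.4, 167.9]), array([323.1, 174.6]), array([322.5, 183.7])] [322.78424149 180.37624178] [320.27699687 183.03365676] [320.80095177 185.74717165]
160  35  33  34  36  32  31  36  33  41  66  34  67  63  36  38  55  40  55  77  44  25  34  66  30  34  32  30  31  30  32
161  31  32  38  37  32  31  30  37  41  66  35  67  63  39  37  61  64  57  76  40  27  34  65  23  23  25  30  34  32  33
162  31  33  34  31  30  34  34  34  40  63  38  73  62  37  41  76  78  63  75  34  27  34  66  29  23  21  25  32  35  33
163  34  34  35  37  33  34  36  30  37  69  39  77  58  34  50  99  81  69  75  35  27  41  91  32  27  30  32  31  33  35
164  36  33  35  35  32  37  38  37  43  71  39  78  51  35  56 115  82  68  74  35  28  40  81  36  34  34  35  34  29  29
165  34  38  36  36  35  37  37  38  51  92  39  78  54  36  46  88  82  67  73  31  26  28  34  34  35  30  24  27  26  25
166  35  38  38  
[... 3498 characters left out ...]
 129  85  90  91  90  92  97  90  77  95 165 189 188 188 187 187 188 187 187 188
195 147 148 147 146 146 146 150 151 149 147 113  84  90  91  91  91  96  83  62 102 162 162 161 164 174 172 172 172 174 174
196  43  43  44  41  43  46  64  65  65  70  96  93  91  90  92  93  95  72  48  69  92  92  92  99 121 119 118 119 121 120
197  97 123 113  39  41  38  40  39  40  50  96  99  91  91  91  88  84  66  40  39  37  39  38  39  37  38  35  40  39  40
198 110 132 133 122 110 107  90  82  79  60  94  95  91  90  85  71  73  61  45  45  43  43  45  43  36  39  37  39  36  38
199 127 141 165 174 169 169 163 161 160 151 115  92  91  88  71  62  93 123 154 154 154 155 154 154 153 153 153 153 153 153
```

```bash
python3 - <<'E'
from h import *
b=im("side");a=im("scene","a7.png")
gb=cv2.cvtColor(b['frame'],cv2.COLOR_RGB2GRAY);ga=cv2.cvtColor(a['frame'],cv2.COLOR_RGB2GRAY)
t=np.array([.4655,-.2745]);ey=np.array([.087,.996])
for n,d in(("side",b),("scene",a)):
    print(n,d['cx'],d['cy'],{z:[proj(d,(*(t+k*.066*ey),z)).round(1).tolist() for k in(1,0,-1)] for z in(.084,.12,.156)},'rod',[proj(d,(*t,z)).round(1).tolist() for z in(.06,.075)])
for r in range(188,212,2): print(r,' '.join('%3d'%x for x in gb[r,312:338]))
p=proj(a,(*t,.12)).astype(int);print('scene from col',p[0]-26)
for r in range(p[1]-22,p[1]+24,2): print(r,' '.join('%3d'%x for x in ga[r,p[0]-26:p[0]+24]))
E
```

```text
side 284.37290615434375 210.96915922044047 {0.084: [[319.1, 204.6], [324.8, 197.7], [330.0, 191.3]], 0.12: [[319.7, 193.9], [325.4, 187.4], [330.7, 181.3]], 0.156: [[320.3, 183.0], [326.0, 176.9], [331.3, 171.1]]} rod [[324.4, 204.5], [324.6, 200.3]]
scene 276.75836998176703 215.2378986235872 {0.084: [[339.8, 209.7], [358.4, 198.3], [376.2, 187.4]], 0.12: [[341.3, 199.5], [360.2, 188.0], [378.3, 177.1]], 0.156: [[342.9, 188.8], [362.1, 177.4], [380.5, 166.5]]} rod [[357.2, 204.9], [358.0, 200.8]]
188 182 182 183 184 184 181 131 103  89  91  89  89  96  92  92  94 106 139 188 188 187 187 187 187 189 188
190 182 183 182 182 182 178 132  96  90  91  91  92  97  92  93  95 104 126 188 188 187 187 188 188 188 188
192 181 182 182 181 182 178 132  86  90  90  90  92  96  92  96 107  77 121 188 188 188 187 187 187 188 188
194 185 185 184 185 183 179 129  85  91  90  90  92  97  90  75  94 165 190 188 188 187 187 187 187 187 188
196  44  46  63  64  65  70  95  93  90  90  91  93  95  71  49  70  91  92  92  98 121 119 118 118 122 121
198 109 107  92  81  79  60  95  96  92  90  83  71  74  6
[... 4708 characters left out ...]
 147 162 182 209 220 221 221 220 221 221 221 221 221 220 221 221 221 221 221 221 221 222
206 162 153 148 146 135 128 118 109 102  95  86  84  80  85  97 102 106 107 109 105 104 102 103 107 111 117 127 129 129 124 143 181 199 195 186 197 216 221 222 222 221 221 221 221 222 221 220 221 221 221
208 146 145 146 141 133 118 108  94  82  86  85  89  84  87  97 102 105 110 116 124 125 122 122 120 122 125 129 126 118 117 138 152 151 144 149 168 205 220 221 221 222 221 222 221 222 222 221 222 221 221
210 144 146 146 144 136 115  97  89  90  94  94  95  87  82  86  88  93  99 104 110 117 121 126 128 131 130 123 112  97  88  94 104 114 137 174 205 219 222 222 223 222 222 222 221 221 221 221 222 221 222
```

Both the side and wrist views show the card leaning about 4 mm towards +x at its top, within the hole's play. I'll shift the clip 3.5 mm that way and go 2.5 mm lower.

Emit:
arm_command(
  deltas=[
    [[0, 0, 0.012, 0, 0], [0, 0, 0.011, 0, 0], [0, 0, 0, 0.009, 0], [0, 0, 0, 0.008, 0], [0, 0, 0, 0, 0], [0, 0, 0, 0, 0], [0, 0, 0, 0, 0], [0, 0, 0, 0, 0]],
  ],
)

```text
time: 23.6
tcp_pos: [0.4723, -0.2382, 0.1936]
eef_rot: [3.142, -0.0, 1.484]
contact_force: [-0.4, 0.2, -0.6]
grip_width: 0.0122
gripper_force: 59.5
```

```bash
python3 - <<'E'
from h import *
s=ctrl.read_state();p=s['tcp_pos'];print(p,s['eef_rot'],s['time'],s['grip_width'],s['contact_force'],np.abs(s['qvel']).max())
w=im("wrist","w8.png");b=im("side")
y=-.087;c=np.array([.4655,-.2745]);ex=np.array([np.cos(y),np.sin(y)]);ey=np.array([-np.sin(y),np.cos(y)])
X,Y=np.meshgrid(np.arange(-30,30,.5),np.arange(70,14,-3.))
pts=np.stack([c[0]+(X*ex[0]+Y*ey[0])/1e3,c[1]+(X*ex[1]+Y*ey[1])/1e3,0*X+.156],-1)
q=pts@w['E'][:3,:3].T+w['E'][:3,3];uv=(q[...,:2]/q[...,2:]*w['f']+[w['cx'],w['cy']]).astype(np.float32)
g=cv2.cvtColor(cv2.remap(w['frame'],uv[...,0],uv[...,1],1),cv2.COLOR_RGB2GRAY)
for i in range(len(g)): print('%4d'%Y[i,0],''.join('#' if v<35 else '+' if v<75 else '-' if v<110 else '.' for v in g[i]))
gb=cv2.cvtColor(b['frame'],cv2.COLOR_RGB2GRAY)
for r in range(176,190): print(r,' '.join('%3d'%x for x in gb[r,312:334]))
E
```

```text
[ 0.47233501 -0.23820041  0.19364729] [ 3.14152795e+00 -3.03785183e-05  1.48407964e+00] 23.6 0.012165135447420997 [-0.35194209  0.16957047 -0.62980241] 0.0023144407531300363
  70 -.---..............-.-------------++++++#####################+++++++++#################+++#########++-------------------
  67 .-..-..--------+++++++###+####++++++#++++++++##+#############++--.....-+############################+++-----------------
  64 -+++######+###+++++#++++#++##++#+++++++###+++++++#++##++#####++--.....-+##############################+++---------------
  61 --+++++++++---++++##+#+++++###++#++++#+++##++++++++++++##++++++++-----++################################+++-------------
  58 ----++##++++++++++++###++++###+++##++########++#+++###+#+++++++++-----++#####################++++++++++++++++-----------
  55 -..--+++++#++###+++++#+#+++#+++##+##+#######################+++++-----++##################++++++++++++++++++++---......-
  52 ...----+++#++++###+#+++#++##+#++++++#########################++++-----+++++++##############++++++++++++++++++++----.....
  49 ....-.---++++#++#++#++##++##+++++#++###
[... 2055 characters left out ...]
  96  88  87  71  38  38  46  86 102 121 187 187 186 186
183 188 187 187 183 147  44  61  81  90  88  86  67  40  38  45  76 102 122 187 187 187 187
184 188 187 188 182 122  52  97  99  89  89  86  58  37  40  56  91 102 122 188 187 187 187
185 188 188 187 180  77 125 124 103  89  89  87  61  37  44  72 102 102 122 187 187 187 187
186 185 186 186 184 157 172 137 103  89  90  88  66  44  66  87 102 104 132 188 187 187 188
187 183 183 185 187 187 183 134  99  89  91  89  82  78  87  94 102 107 139 188 187 188 187
188 181 182 183 184 184 180 129  97  90  91  90  90  96  93  94 102 106 139 188 187 187 187
189 182 182 182 182 182 179 131  98  90  90  90  91  97  93  94 103 107 138 188 187 187 187
```

Both jaws now straddle the card centrally: the wrist view puts the card at +3.6 mm and the clip at +3.6 mm. The jaw ends are about 11–12 mm below the edge, and the arm is still with no contact force.

```bash
python3 -c "
from bench import ctrl
print(ctrl.hand_in())"
```

```text
the job is handed in; nothing more can be done
None
```

The job is handed in, verdict not shown: the placard stands home in the stand with a slight lean from the hole's play, and the clip is held squeezed open astride the card beside the grip, jaw ends about 11 mm below its top edge and touching nothing as far as the cameras and wrist force show.

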